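# Set a stack of biscuit ware out on kiln stilts

### The job

Unstack the biscuit-fired ware from the top down, one piece at a time, and set each piece right way up and well centred on the stilt that fits its foot, ready for glazing: the lid on the smallest stilt, the jar on the next, the deep bowl on the next and the wide bowl on the largest. The ware chips easily, so set it down, never drop it or tip it over, and leave all four standing free on their stilts.

Things in the scene. Friction and masses are not known exactly. Their poses are not given: they have to be found in the camera images.
- lid_c (a point): the jar's lid, pale biscuit earthenware, on top of the stack: a disc 62 mm across (from 7 to 11 mm above its underside, then sloping up to 16 mm in the middle) with a flat solid locating plug below, 44 mm across and 7 mm deep, which drops loosely into the jar's mouth, and a plain round knob 20 mm in diameter rising from 16 to 42 mm. 42 mm tall in all, about 70 g. Point: on the axis, half-way up (21 mm above the plug's underside); z up.
- jar_c (a point): the jar, same clay, 100 mm tall, standing in the deep bowl: foot 56 mm across, belly 74 mm across (25 to 50 mm up), shoulder narrowing to a straight collar 62 mm in outer diameter from 68 to 100 mm up; wall 6 mm, open mouth 50 mm. About 220 g. Its collar stands clear of the deep bowl's rim. Point: on the axis, half-way up (50 mm above the foot); z up.
- deep_bowl_c (a point): the deep bowl, same clay, standing loosely in the wide bowl: 72 mm tall, foot 74 mm across, sides flaring to 106 mm across at 44 mm up and then upright to the rim, 106 mm across outside; wall 8 mm, floor 8 mm thick. About 270 g. In the stack its rim stands 28 mm above the wide bowl's rim; it can be lifted by its rim, one finger inside and one outside. Point: on the axis, half-way up (36 mm above the foot); z up.
- wide_bowl_c (a point): the wide bowl at the bottom of the stack, same clay, standing on the kiln shelf: 52 mm tall, foot 96 mm across, sides flaring to 138 mm across at 28 mm up and then upright to the rim, 138 mm across outside; wall 8 mm, floor 8 mm thick. About 360 g. Can be lifted by its rim, one finger inside and one outside. Point: on the axis, half-way up (26 mm above the foot); z up.
- stilt_1: smallest stilt: three-armed white kiln stilt (a Y of flat arms seen from above), fixed on the dark kiln shelf, 20 mm tall; its three upward points stand on a circle of 15 mm radius (arms reach 19 mm from the centre); fits the lid's plug. Origin: centre, on the shelf's top, which lies 16 mm above the bench; z up. The five places on the shelf (four stilts and the stack) are mixed at every start, centres about 150 mm or more apart.
- stilt_2: second smallest stilt: three-armed white kiln stilt (a Y of flat arms seen from above), fixed on the dark kiln shelf, 20 mm tall; its three upward points stand on a circle of 19.5 mm radius (arms reach 23.5 mm from the centre); fits the jar's foot. Origin: centre, on the shelf's top, which lies 16 mm above the bench; z up.
- stilt_3: second largest stilt: three-armed white kiln stilt (a Y of flat arms seen from above), fixed on the dark kiln shelf, 20 mm tall; its three upward points stand on a circle of 26 mm radius (arms reach 30 mm from the centre); fits the deep bowl's foot. Origin: centre, on the shelf's top, which lies 16 mm above the bench; z up.
- stilt_4: largest stilt: three-armed white kiln stilt (a Y of flat arms seen from above), fixed on the dark kiln shelf, 20 mm tall; its three upward points stand on a circle of 35 mm radius (arms reach 39 mm from the centre); fits the wide bowl's foot. Origin: centre, on the shelf's top, which lies 16 mm above the bench; z up.
Not all that is in view belongs to the job. What is shaped like the part that bears wide_bowl_c but pink or red is not meant.

How it is judged:
On the way, in this order (a step that is already met when the one before it is completed fails the run):
1. the lid stands on the smallest stilt, let go (horizontal distance between lid_c and stilt_1 below 0.01 m and z of lid_c in the frame of stilt_1 between 0.036 and 0.045 m and angle between lid_c's own z axis and vertical below 0.08 rad and contact force between the fingers and lid below 0.3 N), for 0.2 s.
2. the jar stands on the second smallest stilt, let go (horizontal distance between jar_c and stilt_2 below 0.01 m and z of jar_c in the frame of stilt_2 between 0.065 and 0.074 m and angle between jar_c's own z axis and vertical below 0.08 rad and contact force between the fingers and jar below 0.3 N), for 0.2 s.
3. the deep bowl stands on the second largest stilt, let go (horizontal distance between deep_bowl_c and stilt_3 below 0.01 m and z of deep_bowl_c in the frame of stilt_3 between 0.051 and 0.06 m and angle between deep_bowl_c's own z axis and vertical below 0.08 rad and contact force between the fingers and deep_bowl below 0.3 N), for 0.2 s.
4. the wide bowl stands on the largest stilt, let go (horizontal distance between wide_bowl_c and stilt_4 below 0.01 m and z of wide_bowl_c in the frame of stilt_4 between 0.041 and 0.05 m and angle between wide_bowl_c's own z axis and vertical below 0.08 rad and contact force between the fingers and wide_bowl below 0.3 N), for 0.2 s.
At the end, for the whole second after the job is handed in: Lid, jar, deep bowl and wide bowl each stand on their own stilt (smallest to largest in that order): axis within 10 mm of the stilt's centre, resting on its points (height within 5 mm below to 4 mm above), upright within 0.08 rad, at rest and let go (all of step 1 and all of step 2 and all of step 3 and all of step 4 and linear speed of each of lid, jar, deep_bowl, wide_bowl below 0.02 m/s); the robot touches nothing.
It fails at once if a piece dropped or tossed: faster than 0.6 m/s while the fingers are off it ((linear speed of lid above 0.6 m/s and contact force between the fingers and lid below 0.01 N) or (linear speed of jar above 0.6 m/s and contact force between the fingers and jar below 0.01 N) or (linear speed of deep_bowl above 0.6 m/s and contact force between the fingers and deep_bowl below 0.01 N) or (linear speed of wide_bowl above 0.6 m/s and contact force between the fingers and wide_bowl below 0.01 N)).
It fails at once if a piece tipped over (more than 0.7 rad) (angle between any of lid_c, jar_c, deep_bowl_c, wide_bowl_c's own z axis and vertical above 0.7 rad).
It also fails if it takes over 128 s, if anything falls off the work surface, if the arm or the gripper's body presses on something with over 40 N, if the wrist force passes 120 N, or if a joint passes its speed limit or range.

### The arm

A 6-joint arm with a two-finger parallel gripper is mounted at the origin on the work surface. World frame = base frame: x ahead of the robot, y to its left, z up, the work surface at z = 0. Lengths are in m, angles in rad, forces in N, time in s.
With the tool pointing down it reaches from about 0.375 to 0.925 m from the base axis. Payload 5.7 kg.
Tool frame: the origin (TCP) lies midway between the tips of the shut fingers; the grasp point (between the pads) lies 19 mm behind it; z points along the fingers, x is the direction in which the jaws open and shut, and the axes are right-handed (so a half turn about z gives the same grasp; the last joint's range is limited). The gripper opens to 88 mm and grips with 3 to 60 N. Pads are 20 mm wide; open, the fingers measure 115 mm over their backs; the gripper's body (75 mm by 178 mm) begins 61 mm behind the grasp point.
Start: joints at [1.146, 0.359, 1.51, -0, 1.272, -0.115], TCP at [0.183, 0.571, 0.223] pointing down, gripper open.
Joint ranges: [-2.97, 2.97], [-1.01, 2.36], [0.21, 2.38], [-0.96, 4.11], [0.2, 2.71], [-2.98, 2.98]. Speed limits (rad/s): [2.39, 2.39, 3.14, 3.14, 3.14, 3.14].

### API

Orientations are given as a unit quaternion [x, y, z, w].
In Python, from bench import move_ptp, servo_line, goto_joints, move_gripper, sleep, inverse_kinematics, capture, PlanningError, close_job, spot_in, silhouettes, current_clock, current_joint_pos, current_qvel, current_joint_torque, current_position, current_orientation, current_force, current_torque, current_finger_gap gives the robot as it stands. Calls block until the motion is done:
- move_ptp(position, orientation): joint-space move of the TCP to a pose.
- servo_line(position, orientation=None, rate=0.15, contact_N=None): straight line of the TCP; orientation=None keeps the orientation; rate is the mean speed in m/s. With contact_N (N) it stops when the force on the tool has changed by that much, and returns True; else False.
- goto_joints(angles): joint-space move.
- move_gripper(opening): finger opening in m; the grip force is fixed at half the most; returns when the fingers have stopped.
- sleep(seconds).
- inverse_kinematics(position, orientation): joint angles nearest the present ones, or None.
- capture(name): name is "side" or "top" or "wrist"; returns a dict with "image" (480x640x3 uint8, blue, green, red), "range_z" (480x640 float32, m along the optical axis (not along the pixel's ray), 0 where there is no reading), "intrinsics" (3x3 intrinsics, pixels), "R" (3x3) and "t" (3): a world point X has camera coordinates R X + t. Camera axes: x right, y down, z forward; pixel columns grow to the right and rows downward; lengths in m; the calibration is good to about 2 mm. A picture is of the moment at which its call begins.
A pose or a line that the arm cannot do raises PlanningError and nothing moves.
- close_job(): hands the job in, once; it reports no verdict.
Trained networks look in the newest picture that a camera, given by its name, has taken for a name from the list of things; names that differ only in an ending like _2 or _b are one class to them, and where a whole thing is asked for, a point or a joint stands for the part that bears it (a point fixed in the world has none). Each returns a list of dicts, best first, with "conf" (0 to 1); they miss things now and then, are a little off and sometimes report something else, mostly with a low value. They report only what shows in the picture. A call takes as long as a camera call. They do not tell look-alikes from the thing itself.
- spot_in(camera, query): "xy" ([column, row] in pixels, amid what is visible of it).
- silhouettes(camera, query): "region" (480x640 bool, what is visible of it) and "xy" ([column, row] in pixels, amid what is visible of it).
Readings, each from a call of its own:
- current_clock(): time.
- current_joint_pos(): joint angles.
- current_qvel(): joint speeds.
- current_joint_torque(): joint torques, N m.
- current_position(): TCP position.
- current_orientation(): TCP orientation.
- current_force(): force on the tool from outside, world axes, zero at the start.
- current_torque(): the same for the moment, N m.
- current_finger_gap(): finger opening in m.
Only numpy, scipy, OpenCV 4.12 (cv2) and the standard library are available. Lean on these libraries where they do the work, as an engineer would, in place of code of your own. Each camera call takes 0.05 s, during which the arm holds its last target. There are 200 camera calls.

## Working session

There is one attempt and no reset: what is moved stays moved. The work goes in short steps, each a Python script; the robot and the scene stay as the last script left them, time stands still between calls to the robot, and variables do not carry over. Pictures are saved under pics/ and viewed, about 12 in all and at most 16, crops included, and the job is handed in when it is done.

```bash
mkdir -p pics; ls; cat > a.py <<'E'
import numpy as np, cv2
from bench import *
E
python3 - <<'E'
from a import *
for c in ("top","side"):
    d=capture(c); cv2.imwrite(f"pics/{c}0.png",d["image"]); np.savez(f"{c}0.npz",**d)
    print(c,d["intrinsics"].tolist(),(-d["R"].T@d["t"]).tolist(),d["R"].tolist())
print(current_clock(),current_orientation())
E
```

```text
pics
top [[547.4804737348825, 0.0, 317.4100335686275], [0.0, 547.4804737348825, 244.5834281903002], [0.0, 0.0, 1.0]] [0.41652346135338253, -0.13732379338114453, 1.325259069037676] [[-0.005095869204330063, -0.9999128533895228, 0.012178577235250416], [-0.9976919238925198, 0.004259144467226037, -0.06776934917829645], [0.06771157298937112, -0.012495811891585768, -0.9976266824661796]]
side [[525.9865465531947, 0.0, 323.32956200482164], [0.0, 525.9865465531947, 238.9454986685372], [0.0, 0.0, 1.0]] [0.40221772025053704, 0.6043544450192108, 0.8305876861184159] [[-0.9964472503550462, -0.08196377794376879, -0.019360174716473822], [-0.04189799207079291, 0.6818570061019181, -0.7302845893829094], [0.07305775468972203, -0.726878918620504, -0.6828686565839603]]
0.1 [ 8.07727496e-01  5.89555431e-01 -7.24158286e-04  4.00592841e-04]
```

View pics/top0.png

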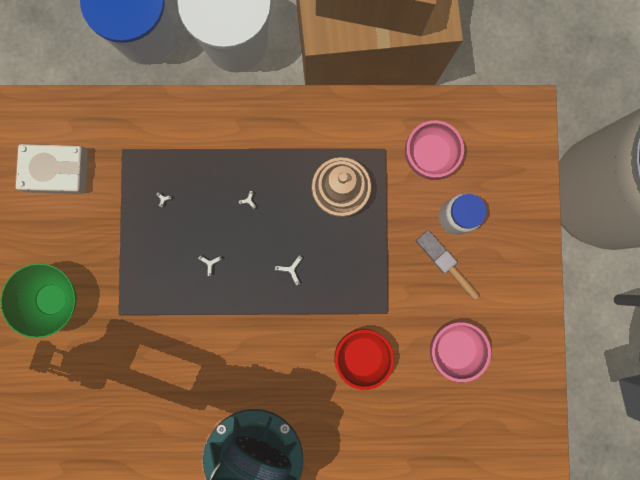

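View pics/side0.png

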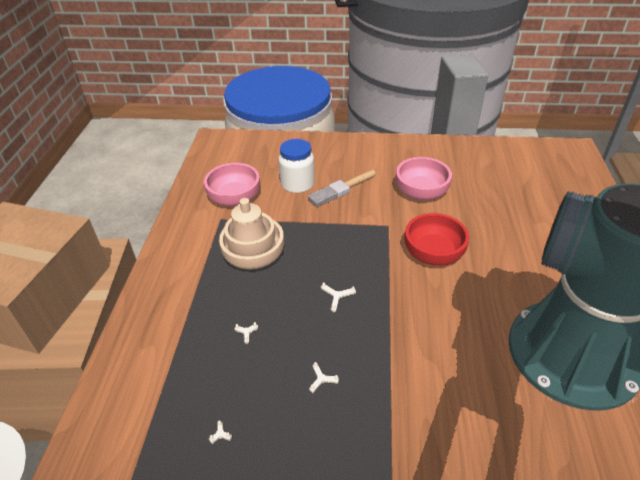

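The top view shows the stack at (342,186). The stilts are at (164,200) smallest, (249,200), (210,264) and (291,269) largest. The pink and red bowls stand off the shelf and are decoys; the wide bowl is the biscuit-coloured one under the stack. Next I measure from depth.

```bash
cat > a.py <<'E'
import numpy as np, cv2
from bench import *
def cloud(d):
    K=d["intrinsics"]; z=d["range_z"]; v,u=np.mgrid[:480,:640]
    c=np.dstack([(u-K[0,2])/K[0,0]*z,(v-K[1,2])/K[1,1]*z,z])
    P=(c-d["t"])@d["R"]; P[z<=0]=np.nan
    return P
def circ(p): # algebraic circle fit
    A=np.c_[2*p,np.ones(len(p))]; s=np.linalg.lstsq(A,(p**2).sum(1),rcond=None)[0]
    return s[:2],np.sqrt(s[2]+s[:2]@s[:2])
def stilts(d):
    P=cloud(d); im=d["image"].astype(int)
    m=(im.min(2)>150)&(im.max(2)-im.min(2)<45)&(P[...,2]>.018)&(P[...,2]<.06)
    n,l,st,_=cv2.connectedComponentsWithStats(m.astype(np.uint8),connectivity=8)
    o=[]
    for i in range(1,n):
        if st[i,4]<25: continue
        p=P[l==i]; c,r=cv2.minEnclosingCircle(p[:,:2].astype(np.float32))
        if r<.06: o.append((r,*c,np.nanmax(p[:,2]),st[i,4]))
    return sorted(o)
def band(d,c,z0,z1,R=.09):
    P=cloud(d).reshape(-1,3); P=P[np.isfinite(P).all(1)]
    return P[(np.hypot(*(P[:,:2]-c).T)<R)&(P[:,2]>z0)&(P[:,2]<z1)]
Q=[1,0,0,0]
E
python3 - <<'E'
from a import *
np.set_printoptions(precision=4,suppress=True)
for n in("top","side"):
    d=dict(np.load(n+"0.npz")); print(n)
    for s in stilts(d): print(np.array(s))
    P=cloud(d)
    if n=="top": c0=P[186,342,:2]; print(P[186,342])
    for nm,a,b in(("knob",.155,.175),("lid",.133,.142),("deeprim",.093,.100),("widerim",.065,.071)):
        p=band(d,c0,a,b); 
        if len(p)>4:
            c,r=cv2.minEnclosingCircle(p[:,:2].astype(np.float32)); print(nm,len(p),np.array(c),r,p[:,2].max(),"fit",*circ(p[:,:2]))
E
```

```text
top
[ 0.0141  0.6142  0.2117  0.0381 45.    ]
[ 0.0213  0.6126  0.0121  0.0399 72.    ]
[  0.023    0.4631  -0.459    0.028  162.    ]
[ 0.027   0.4605  0.1031  0.0407 97.    ]
[  0.0368   0.4459  -0.0899   0.038  157.    ]
[ 0.625  -0.2066  0.1407]
knob 70 [ 0.6403 -0.2073] 0.009529776871204376 0.17132329149066916 fit [ 0.6399 -0.2071] 0.007064685955429985
lid 455 [ 0.6407 -0.2073] 0.031172946095466614 0.14194053307439203 fit [ 0.6409 -0.2074] 0.023650238871249972
deeprim 465 [ 0.639  -0.2071] 0.0530175045132637 0.09995939250940888 fit [ 0.6402 -0.2076] 0.046966610157391134
widerim 514 [ 0.6378 -0.2091] 0.06896516680717468 0.0709471635419969 fit [ 0.6376 -0.2088] 0.06316026298916429
side
[  0.0181   0.6167   0.2164   0.0384 186.    ]
[  0.023    0.6129   0.0121   0.0391 175.    ]
[  0.0297   0.463    0.1037   0.0385 277.    ]
[  0.039    0.4485  -0.09     0.0378 284.    ]
[  0.0408   0.5742  -0.4754   0.06   430.    ]
[  0.0498   0.4879  -0.4386   0.0243 232.    ]
knob 86 [ 0.6422 -0.2066] 0.011427203193306923 0.1705705291539063 fit [ 0.642 -0.206] 0.008014355175558192
lid 377 [ 0.643  -0.2053] 0.03199421241879463 0.1419936997653519 fit [ 0.6419 -0.2052] 0.023444836685207655
deeprim 445 [ 0.6408 -0.2059] 0.05446182191371918 0.09998324855246947 fit [ 0.6403 -0.2067] 0.045202478030996376
widerim 467 [ 0.6382 -0.2072] 0.06971368938684464 0.07094402319228413 fit [ 0.6394 -0.2073] 0.06229979854525563
```

```bash
python3 - <<'E'
from a import *
np.set_printoptions(precision=4,suppress=True)
for k,p in enumerate([(.60,.216),(.58,.012),(.60,-.207)]):
    move_ptp([*p,.33],Q); d=capture("wrist"); np.savez(f"w{k}.npz",**d); cv2.imwrite(f"pics/w{k}.png",d["image"])
    print("cam",-d["R"].T@d["t"])
    for s in stilts(d): print(np.array(s))
c0=np.array([.64,-.207])
for nm,a,b in(("knob",.155,.175),("lid",.133,.142),("deeprim",.093,.100),("widerim",.065,.071)):
    p=band(d,c0,a,b)
    if len(p)>4:
        c,r=cv2.minEnclosingCircle(p[:,:2].astype(np.float32)); print(nm,len(p),np.array(c),r,p[:,2].max())
print(current_clock(),current_joint_pos(),current_force())
E
```

```text
cam [0.6014 0.3023 0.491 ]
[ 0.0057  0.5878 -0.2205  0.0361 27.    ]
[  0.0128   0.4522  -0.0619   0.0357 127.    ]
[  0.0192   0.6179   0.2159   0.037  321.    ]
[  0.0229   0.6143   0.0137   0.0367 341.    ]
[  0.0296   0.4647   0.1038   0.0364 478.    ]
[  0.0546   0.6884   0.415    0.048  918.    ]
cam [0.5822 0.0982 0.4914]
[  0.011    0.6179   0.207    0.0364 149.    ]
[  0.0235   0.6137   0.0128   0.0366 410.    ]
[  0.03     0.4639   0.103    0.0372 667.    ]
[  0.0389   0.4495  -0.0887   0.0366 757.    ]
cam [ 0.6022 -0.1203  0.4912]
[  0.025    0.4661  -0.4582   0.0212 480.    ]
[   0.0386    0.4495   -0.0891    0.0367 1008.    ]
[   0.0423    0.5783   -0.4768    0.0599 1096.    ]
knob 443 [ 0.6429 -0.2058] 0.0100351357832551 0.1680189316295168
lid 2815 [ 0.6428 -0.2058] 0.03106103651225567 0.1419921925190482
deeprim 2400 [ 0.641  -0.2057] 0.05293528735637665 0.09999774304332032
widerim 2726 [ 0.6401 -0.2074] 0.0688985213637352 0.07094172530321473
3.975 [-0.4384  0.3378  1.2782  0.0009  1.526  -0.4403] [ 0.3202 -0.2099 -0.8351]
```

View pics/w2.png

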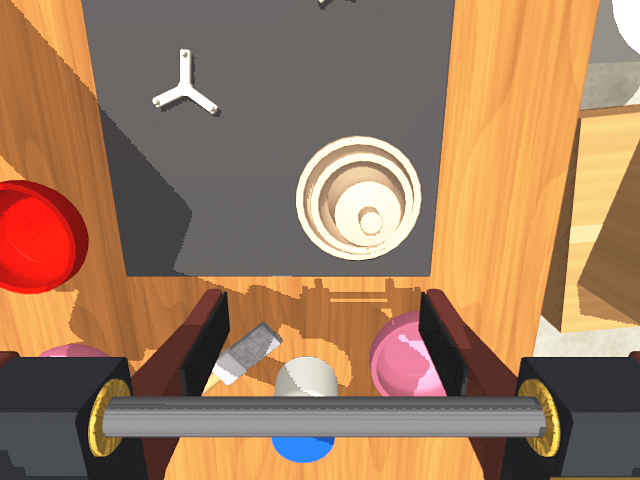

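The picture shows the lid knob at (370,220), stacked inside the jar and both bowls, with the largest stilt at (185,85). The measured radii match the given sizes. I pick the lid now.

```bash
cat >> a.py <<'E'
def meas(c0,a,b,cam="wrist",R=.09):
    d=capture(cam); p=band(d,np.array(c0),a,b,R)
    if len(p)<8: print("few",len(p)); return d,None
    c,r=cv2.minEnclosingCircle(p[:,:2].astype(np.float32))
    print(cam,"centre",np.round(c,4),"r",round(r,4),"z",np.round(np.percentile(p[:,2],[2,50,98]),4),len(p)); return d,np.array(c)
def go(x,y,z,rate=.15,**k): return servo_line([x,y,z],Q,rate=rate,**k)
def st(): print("t",current_clock(),"pos",np.round(current_position(),4),"gap",round(current_finger_gap(),4),"F",np.round(current_force(),2))
E
python3 - <<'E'
from a import *
x,y=.6428,-.2058
move_gripper(.06); go(x,y,.22); go(x,y,.144,.08); st()
move_gripper(0); st()
go(x,y,.26,.1); st()
d,_=meas((x,y),.245,.262,R=.05); cv2.imwrite("pics/lid1.png",d["image"])
E
```

```text
t 6.6333 pos [ 0.6433 -0.206   0.1446] gap 0.06 F [-0.56 -0.5   0.3 ]
t 7.35 pos [ 0.6427 -0.2058  0.144 ] gap 0.0194 F [-0.38 -0.01 -0.44]
t 8.6583 pos [ 0.6423 -0.2056  0.2591] gap 0.019 F [ 0.18 -0.33 -0.89]
wrist centre [ 0.6442 -0.2058] r 0.0313 z [0.2488 0.2519 0.2605] 6494
```

View pics/lid1.png

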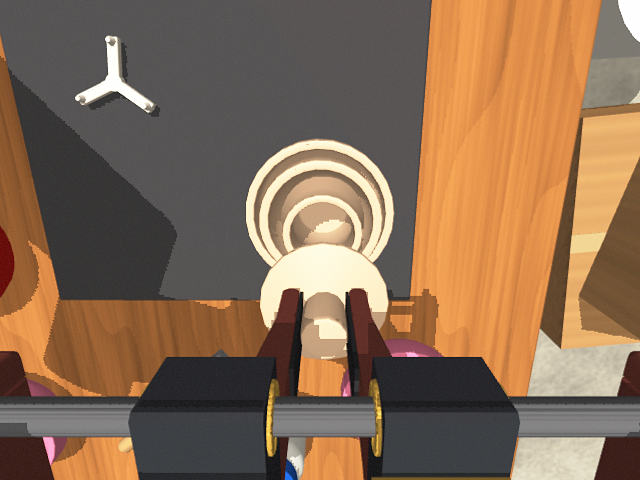

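The lid is held level and centred, at (322,300). I place it on stilt 1 and then measure the jar.

```bash
python3 - <<'E'
from a import *
x,y=.6175,.216
move_ptp([x,y,.22],Q); go(x,y,.075,.1)
print(go(x,y,.0525,.02,contact_N=2.5)); st()
move_gripper(.05); st(); go(x,y,.2,.1)
meas((x,y),.06,.072,R=.05)
d=capture("wrist"); p=band(d,np.array([x,y]),.0715,.085,.03); print("knob",p.mean(0),p[:,2].max(),len(p))
move_ptp([.60,-.207,.30],Q); move_gripper(.085)
c0=(.642,-.206)
meas(c0,.128,.138,R=.045); meas(c0,.092,.1,R=.07); meas(c0,.064,.071); st()
E
```

```text
True
t 12.7917 pos [0.6173 0.2159 0.0549] gap 0.0192 F [-0.75 -0.01  4.45]
t 13.4583 pos [0.6164 0.2157 0.0541] gap 0.0501 F [-0.53  0.14 -0.98]
wrist centre [0.6194 0.2187] r 0.0095 z [0.0603 0.0661 0.0718] 89
knob [0.61935848 0.21674372 0.07672411] 0.07910822927140437 519
wrist centre [ 0.6428 -0.206 ] r 0.031 z [0.1284 0.1308 0.1324] 1373
wrist centre [ 0.6412 -0.2058] r 0.053 z [0.0926 0.095  0.0987] 3013
wrist centre [ 0.64   -0.2075] r 0.069 z [0.0645 0.067  0.0696] 3304
t 17.6333 pos [ 0.6    -0.2071  0.3   ] gap 0.0846 F [-0.39  0.27  0.96]
```

```bash
python3 - <<'E'
from a import *
x,y=.6428,-.206
go(x,y,.18); go(x,y,.1025,.06); st(); move_gripper(.0); st()
go(x,y,.16,.05); go(x,y,.26,.12); st()
meas((x,y),.275,.30,R=.05)
x,y=.614,.0132
move_ptp([x,y,.24],Q); go(x,y,.125,.1)
d=capture("top"); cv2.imwrite("pics/jar.png",d["image"][120:300,100:420].repeat(2,0).repeat(2,1))
print(go(x,y,.1035,.02,contact_N=3)); st()
E
```

```text
t 20.075 pos [ 0.6432 -0.2062  0.103 ] gap 0.0852 F [ 1.05  0.02 -0.62]
t 20.5667 pos [ 0.6427 -0.206   0.1026] gap 0.0621 F [-0.23  0.75  0.93]
t 22.85 pos [ 0.6422 -0.2058  0.259 ] gap 0.0622 F [ 0.82  0.48 -2.06]
wrist centre [ 0.6447 -0.1949] r 0.0423 z [0.2755 0.287  0.2985] 11509
True
t 26.0083 pos [0.6138 0.0133 0.1061] gap 0.0618 F [-1.59 -0.    4.57]
```

View pics/jar.png

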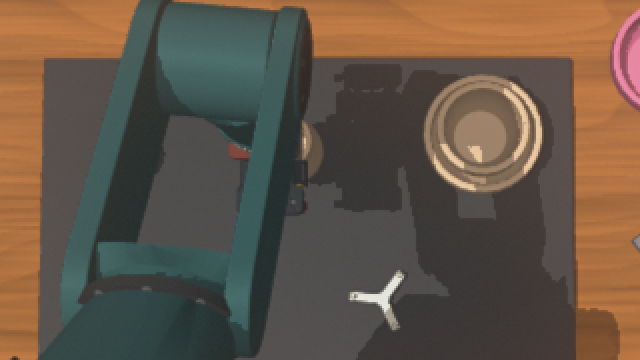

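The jar touched down at the predicted height, and the stack now holds only the two bowls. I release the jar, check it and measure the deep bowl.

```bash
python3 - <<'E'
from a import *
x,y=.6138,.0132
move_gripper(.084); st(); go(x,y,.26,.1)
meas((x,y),.128,.145,R=.06)
move_ptp([.60,-.207,.30],Q)
c0=(.641,-.206)
meas(c0,.092,.1,R=.07); d,_=meas(c0,.064,.071); st()
cv2.imwrite("pics/deep.png",d["image"])
E
```

```text
t 26.5583 pos [0.6127 0.0133 0.1051] gap 0.0839 F [-0.08  1.31 -0.51]
wrist centre [0.6142 0.0132] r 0.031 z [0.1288 0.1346 0.1363] 1969
wrist centre [ 0.6411 -0.2059] r 0.053 z [0.0926 0.095  0.0966] 2655
wrist centre [ 0.6399 -0.2074] r 0.0688 z [0.0645 0.067  0.0697] 3381
t 29.3083 pos [ 0.6001 -0.2051  0.2995] gap 0.084 F [0.86 0.77 0.14]
```

View pics/deep.png

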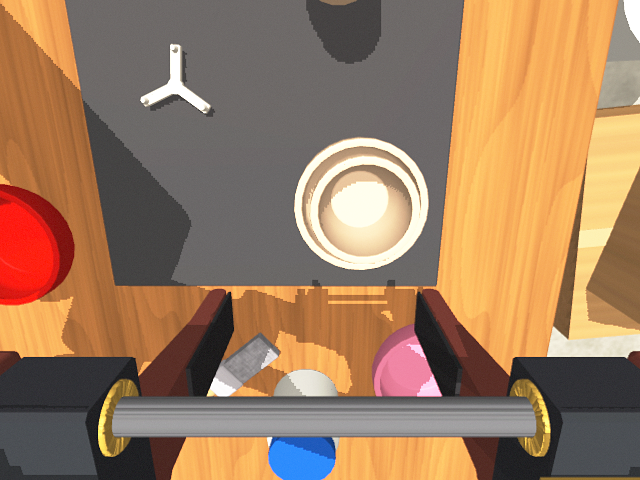

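The jar is centred on its stilt within 1 mm. Next I lift the deep bowl by its far (+x) rim.

```bash
python3 - <<'E'
from a import *
x,y=.6411+.0487,-.2059
move_gripper(.03); go(x,y,.15); go(x,y,.0725,.05,contact_N=6); st(); move_gripper(0); st()
go(x,y,.09,.03); st(); go(x,y,.2,.08); st()
c0=(.641,-.206)
d,_=meas(c0,.195,.245,R=.07); cv2.imwrite("pics/deep2.png",d["image"])
p=band(d,np.array(c0),.195,.24,.07); p=p[np.hypot(*(p[:,:2]-c0).T)<.06]
d=capture("side"); cv2.imwrite("pics/deep3.png",d["image"][100:340,150:470].repeat(2,0).repeat(2,1))
E
```

```text
t 33.2833 pos [ 0.69   -0.206   0.0729] gap 0.0303 F [-0.24  0.43 -0.26]
t 33.7583 pos [ 0.6891 -0.2059  0.0726] gap 0.0078 F [-2.36 -0.27  3.97]
t 34.4917 pos [ 0.6898 -0.2059  0.09  ] gap 0.0076 F [-0.51  0.27 -2.1 ]
t 36.0167 pos [ 0.6894 -0.2058  0.1992] gap 0.0078 F [-0.06  0.32 -2.25]
wrist centre [ 0.6492 -0.2045] r 0.0589 z [0.1965 0.2207 0.2411] 20869
```

View pics/deep3.png

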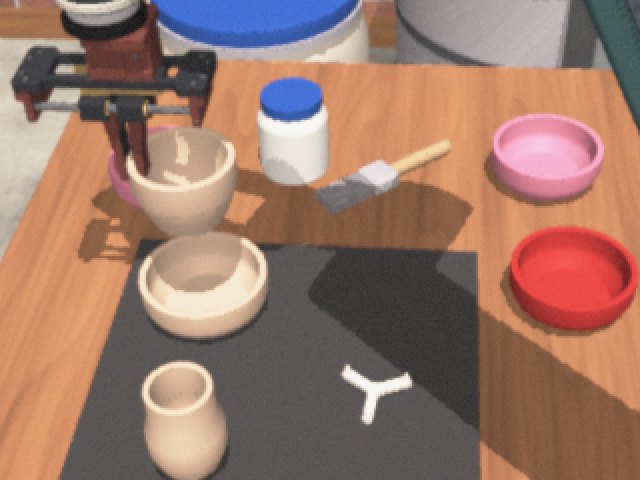

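The deep bowl hangs level at (183,180). I carry it to stilt 3, measuring its rim in the hand on the way.

```bash
cat >> a.py <<'E'
def inhand(R0,h):
    "centre and tilt of a bowl held by its +x rim; rim h above TCP"
    d=capture("wrist"); t=current_position(); P=cloud(d).reshape(-1,3); P=P[np.isfinite(P).all(1)]
    q=P[(abs(P[:,2]-t[2]-h)<.012)&(P[:,0]<t[0]-.022)&(abs(P[:,1]-t[1])<R0+.02)&(P[:,0]>t[0]-2*R0-.02)]
    e=np.array([t[0]-R0+.004,t[1]]); r=np.hypot(*(q[:,:2]-e).T); q=q[(r>R0-.007)&(r<R0+.004)]
    A=np.c_[q[:,:2]-e,np.ones(len(q))]
    for _ in range(4):
        s=np.linalg.lstsq(A,q[:,2],rcond=None)[0]; k=A@s-q[:,2]<.002; q,A=q[k],A[k]
    c,rr=cv2.minEnclosingCircle(q[:,:2].astype(np.float32))
    print("inhand",len(q),"off",np.array(c)-t[:2],"r",rr,"tilt",s[:2],"rim-TCP",s[2]-t[2]); return np.array(c)-t[:2]
E
python3 - <<'E'
from a import *
go(.6895,-.2059,.26); 
off=inhand(.053,.0235)
x,y=.4643+.0485,.1035
move_ptp([x,y,.26],Q); off=inhand(.053,.0235); st()
go(x,y,.11,.1); inhand(.053,.0235); st()
d=capture("side"); cv2.imwrite("pics/deep4.png",d["image"][200:440,200:520].repeat(2,0).repeat(2,1))
E
```

```text
inhand 3879 off [-0.05730996  0.01063087] r 0.05068229138851166 tilt [3.09759130e-05 7.03681774e-04] rim-TCP 0.023074716092871095
inhand 4300 off [-0.05711003  0.01053326] r 0.050975147634744644 tilt [0.00048665 0.00018904] rim-TCP 0.022269830083399944
t 38.1083 pos [0.5141 0.1026 0.2601] gap 0.0078 F [-0.5  -0.28 -1.76]
inhand 4200 off [-0.0570691   0.01033586] r 0.05094459280371666 tilt [0.00151058 0.00013285] rim-TCP 0.022196686648373473
t 39.8083 pos [0.5133 0.1035 0.1106] gap 0.0078 F [-0.39 -0.16 -2.25]
```

View pics/deep4.png

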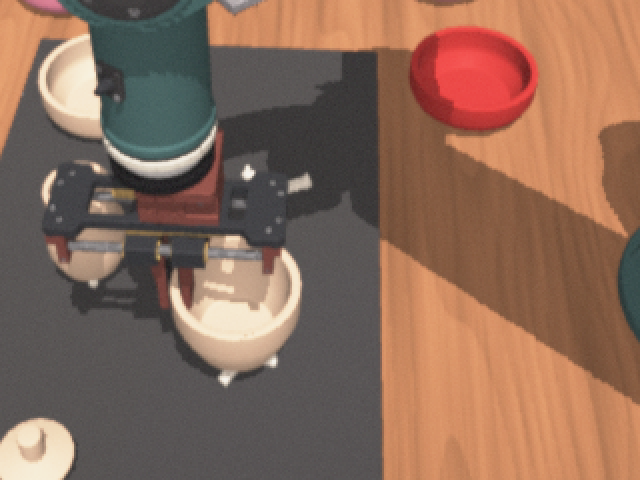

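The bowl is level over stilt 3. My in-hand offset only used the visible arc, so I redo it with a fit to the known wall annulus, then set the bowl down.

```bash
cat >> a.py <<'E'
from scipy.optimize import least_squares
def ring(cam,c0,zr,R0,xmax,w=.008):
    d=capture(cam); p=band(d,np.array(c0),zr-.004,zr+.004,R0+.015); p=p[p[:,0]<xmax]
    f=lambda c:(lambda r:np.maximum(0,r-R0)+np.maximum(0,R0-w-r))(np.hypot(*(p[:,:2]-c).T))*1e3
    s=least_squares(f,c0,loss="soft_l1",diff_step=1e-4); print("ring",cam,len(p),np.round(s.x,4),"cost/n",s.cost/len(p)); return s.x
E
python3 - <<'E'
from a import *
t=current_position(); e=t[:2]+[-.0485,0]; print("nominal",e)
for c in("wrist","side"): ring(c,e,t[2]+.0228,.053,t[0]-.015)
E
```

```text
nominal [0.46472451 0.10353303]
ring wrist 7527 [0.468  0.1036] cost/n 0.0008487217394400208
ring side 526 [0.4665 0.103 ] cost/n 0.0074200615969301975
```

```bash
python3 - <<'E'
from a import *
x,y=.5112,.1035
go(x,y,.095,.05); print(go(x,y,.0815,.02,contact_N=3)); st()
move_gripper(.03); st(); go(x,y,.2,.08)
ring("wrist",(.4643,.1035),.108,.053,.6)
ring("side",(.4643,.1035),.108,.053,.6)
move_ptp([.60,-.207,.28],Q)
meas((.64,-.2075),.064,.071); c=ring("wrist",(.64,-.2075),.068,.069,.8)
x,y=c[0]+.0645,c[1]
go(x,y,.12); go(x,y,.046,.05,contact_N=6); st(); move_gripper(0); st()
go(x,y,.062,.03); st(); go(x,y,.2,.08); st()
d=capture("side"); cv2.imwrite("pics/wide.png",d["image"][100:460,130:530].repeat(2,0).repeat(2,1)[:600])
E
```

```text
True
t 40.95 pos [0.5115 0.1035 0.0843] gap 0.0077 F [0.66 0.74 4.69]
t 41.5083 pos [0.5104 0.1034 0.0837] gap 0.0304 F [0.59 0.73 0.34]
ring wrist 4817 [0.4655 0.1038] cost/n 0.001356432518116598
ring side 881 [0.4645 0.1029] cost/n 0.016046343679164785
wrist centre [ 0.64   -0.2074] r 0.0691 z [0.0647 0.067  0.0685] 3398
ring wrist 3397 [ 0.6399 -0.2073] cost/n 0.0021030973156311787
t 47.625 pos [ 0.7047 -0.2074  0.0464] gap 0.0302 F [0.38 1.09 0.17]
t 48.1 pos [ 0.7038 -0.2071  0.0461] gap 0.0081 F [-3.45  0.46  2.82]
t 48.7833 pos [ 0.7044 -0.2073  0.062 ] gap 0.0079 F [-0.53  0.47 -3.95]
t 50.6583 pos [ 0.7041 -0.2072  0.1993] gap 0.0081 F [ 0.25 -0.34 -3.58]
```

View pics/wide.png

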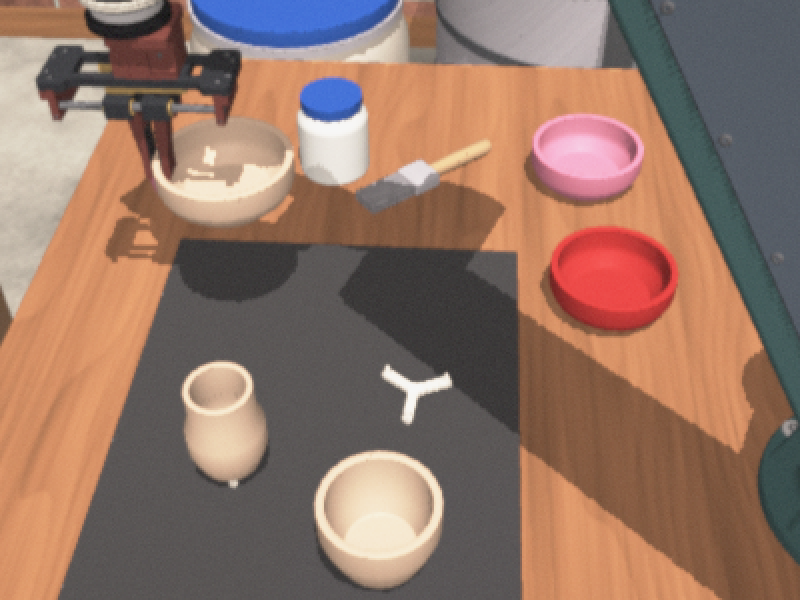

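```bash
python3 - <<'E'
from a import *
g=np.array([.4495,-.089]); x,y=g+[.0645,0]
move_ptp([x,y,.2],Q); go(x,y,.09,.1)
t=current_position(); c=[ring(k,t[:2]-[.0645,0],t[2]+.0219,.069,t[0]-.015) for k in("wrist","side")]
dx=np.clip(g-c[0],-.004,.004); print(dx); x,y=np.array([x,y])+dx
go(x,y,.076,.05); print(go(x,y,.063,.02,contact_N=3)); st()
move_gripper(.03); st(); go(x,y,.2,.08)
for k in("wrist","side"): ring(k,g,.088,.069,.8)
move_ptp([.52,-.02,.40],Q); st()
d=capture("wrist"); cv2.imwrite("pics/end_w.png",d["image"])
for n,c0,z,R in(("lid",(.618,.216),.078,.010),("jar",(.614,.0132),.136,.031),("deep",(.4643,.1035),.108,.053),("wide",g,.088,.069)):
    print(n,c0); meas(c0,z-.004,z+.004,R=R+.02); meas(c0,z-.004,z+.004,"side",R=R+.02)
d=capture("side"); cv2.imwrite("pics/end_s.png",d["image"])
E
```

```text
ring wrist 10693 [ 0.4538 -0.0911] cost/n 0.002091243589062468
ring side 527 [ 0.4529 -0.0917] cost/n 0.03867396791243739
[-0.004       0.00209576]
True
t 53.925 pos [ 0.5103 -0.087   0.0657] gap 0.0077 F [-0.32  0.29  4.56]
t 54.4833 pos [ 0.5093 -0.0867  0.0651] gap 0.03 F [ 0.06 -0.26 -0.39]
ring wrist 5674 [ 0.4488 -0.0887] cost/n 0.003037367494084943
ring side 768 [ 0.448  -0.0892] cost/n 0.0320159417808679
t 57.2667 pos [ 0.5194 -0.0202  0.3986] gap 0.0299 F [-0.91 -1.04 -0.36]
lid (0.618, 0.216)
few 0
side centre [0.6179 0.2154] r 0.0101 z [0.0744 0.0779 0.0803] 118
jar (0.614, 0.0132)
wrist centre [0.6141 0.0132] r 0.0311 z [0.1324 0.1349 0.1367] 953
side centre [0.6149 0.0125] r 0.0326 z [0.1323 0.1356 0.1382] 325
deep (0.4643, 0.1035)
wrist centre [0.4653 0.1037] r 0.0531 z [0.1046 0.107  0.1089] 2323
side centre [0.4649 0.1027] r 0.0542 z [0.1045 0.1077 0.1104] 868
wide [ 0.4495 -0.089 ]
wrist centre [ 0.4488 -0.0887] r 0.069 z [0.0846 0.0867 0.0886] 1905
side centre [ 0.4474 -0.0896] r 0.0706 z [0.0843 0.0877 0.0908] 775
```

View pics/end_s.png

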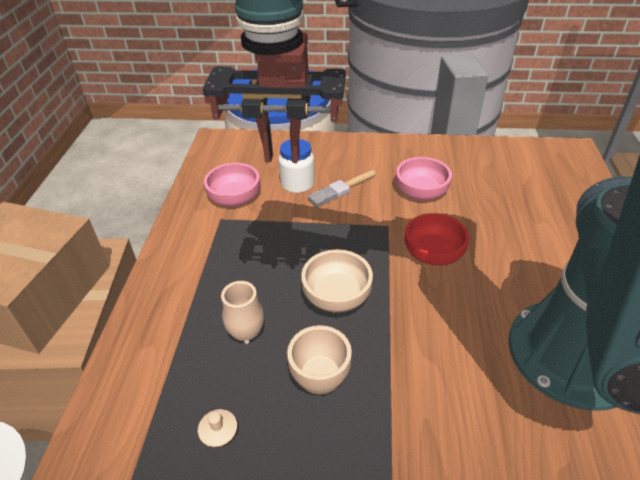

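View pics/end_w.png

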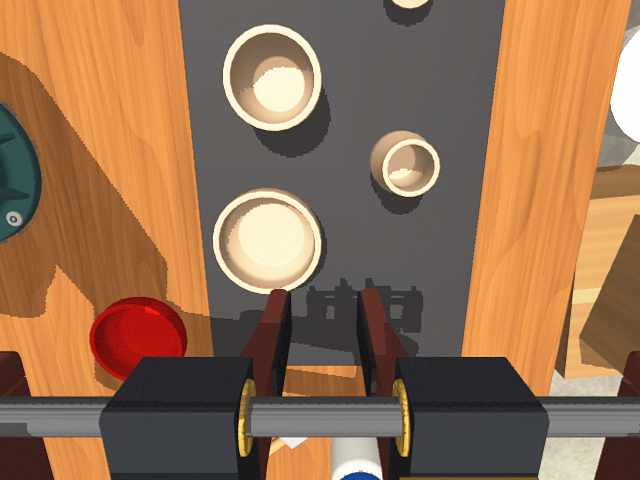

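In the side view all four pieces stand upright on their stilts: lid (218,428), jar (243,315), deep bowl (320,360), wide bowl (337,283). The arm is clear of everything, so I hand in.

```bash
python3 -c "
from a import *
close_job()"
```

```text
the job is handed in; nothing more can be done
```

I unstacked the lid, jar, deep bowl and wide bowl in that order, set each on its own stilt, and handed the job in. The last clock reading, at about 57 s of the 128 s, was shortly before the hand-in. Every piece touched down within 1 mm of its predicted height, and I opened the fingers only after contact.

- **Centring:** The final wrist camera check put the jar within about 0.2 mm, the deep bowl about 1 mm and the wide bowl about 0.8 mm from their stilt centres. The lid was out of the wrist camera's frame by then. The side camera put it about 0.6 mm off, against about 1.6 mm measured from the wrist right after placing.
- **Height and tilt:** Rim and knob heights matched pieces resting on the stilt points. All four looked upright in the last pictures, though I did not compute a final tilt. The gripper was well clear.
- **Disagreements:** The side and wrist cameras differed by 1–2 mm, which is within the calibration error. My first in-hand fit for the deep bowl's centre was biased, so I replaced it with a fit to the known wall ring. I then shifted the deep bowl about 2 mm and the wide bowl about 4 mm before setting them down.

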